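# Take the used filter panels out of the suction manifold

### The job

Take the used filter panels out of the bench's suction manifold for cleaning. Before any panel leaves its bay, shut the stopcock by turning its handle the quarter turn to the end stop; then free each panel that is there by turning its swing tab aside, lift it out by its rib, and lay all of them side by side in the steel tray, flat on its floor with the ribs up. When finished, all three tabs must again point straight over their bays and the stopcock must still be shut; do not disturb the glass dish, the small jar or the plaster cast.

Things in the scene. Friction and masses are not known exactly. Their poses are not given: they have to be found in the camera images.
- manifold: Fixed grey suction manifold, 116 (x) x 212 (y) x 44 mm, origin under its centre, its x pointing away from the robot, turned a little about z. On top three bays in a row along its y, 64 mm apart, each 8 mm deep (floor 36 mm, rim 44 mm above the bench), 2 mm wider all round than a filter panel. A brass stopcock on its right (-y) end, up to 62 mm high under the handle.
- stopcock (a joint): Turn of the stopcock handle about its upright axis, rad: 0 = open, handle pointing along the manifold's -y; 1.571 = shut, at the end stop, handle pointing along the manifold's -x (towards the robot). It grows clockwise seen from above; light friction (0.05 N m) holds it wherever it is left. Starts between 0 and 0.25.
- stopcock_grip (a point): Point in the middle of the handle's black sleeve, 45 mm out from the axis and 70 mm above the bench. The sleeve is 12 mm wide, 14 mm high (63 to 77 mm above the bench), 20 to 60 mm out from the axis. Moves with the handle.
- stopcock_pivot (a point): Point on the stopcock's upright axis at the height of the handle, 70 mm above the bench; fixed to the manifold.
- tray: Loose shallow steel tray, 180 (x) x 150 (y) x 20 mm, walls and floor 3 mm thick (inside 174 x 144 mm), 0.4 kg, left of the manifold; origin under its centre. Mind the bench lamp behind the work: its tube hangs 0.41 m above the bench over world x = 0.63 to 0.75 m, y below -0.06 m; keep the wrist on the robot's side of it, on the way to the tray too.
- water_dish: Bystander: round glass dish, 60 mm across, 24 mm high, origin under its centre.
- jar_f: Bystander: small powder jar with lid, 40 mm across, 36 mm high, origin under its centre.
- cast_lower: Bystander: plaster cast of a lower jaw, 53 x 66 x 22 mm, origin under its centre.
- panel_0: Filter panel of the left (largest y) bay (may be absent: that bay is then empty). Plate 60 (x) x 44 (y) x 8 mm with, on its top centre, an upright grip rib 30 long (x), 10 thick (y), its top 30 mm above the panel's underside. 50 g or so, loose. Origin at the centre of the underside; z up out of the plate towards the rib.
- bay_0 (a point): Centre of the floor of the left (largest y) bay, 36 mm above the bench: where panel_0's origin is while it is in place.
- tab_0 (a joint): Turn of the left (largest y) bay's swing tab about its upright axis, counter-clockwise from above, rad: 0 (a stop) = nose straight over the panel's front edge, locking it, and tail with post straight towards the robot; 1.571 (a stop) = lying aside along the front rim, post to the manifold's -y side. The nose is clear of the panel above about 1.3. Light friction (0.02 N m) holds it wherever it is left. Starts between 0 and 0.2.
- tab_0_post (a point): Middle of the upright round steel post (8 mm diameter, 22 mm tall, 50 to 72 mm above the bench) on the tail of the left (largest y) tab, 28 mm from its axis; point is 61 mm above the bench and moves with the tab. The tab itself is a flat bar 54 x 10 x 5 mm, its nose 21 mm and its tail 33 mm long from the axis.
- tab_0_pivot (a point): Point on the upright axis of the left (largest y) tab, 61.5 mm above the bench, on the middle of the front rim (45 mm to the manifold's -x from the bay's centre); fixed to the manifold.
- panel_1: Filter panel of the middle bay (may be absent: that bay is then empty). Plate 60 (x) x 44 (y) x 8 mm with, on its top centre, an upright grip rib 30 long (x), 10 thick (y), its top 30 mm above the panel's underside. 50 g or so, loose. Origin at the centre of the underside; z up out of the plate towards the rib.
- bay_1 (a point): Centre of the floor of the middle bay, 36 mm above the bench: where panel_1's origin is while it is in place.
- tab_1 (a joint): Turn of the middle bay's swing tab about its upright axis, counter-clockwise from above, rad: 0 (a stop) = nose straight over the panel's front edge, locking it, and tail with post straight towards the robot; 1.571 (a stop) = lying aside along the front rim, post to the manifold's -y side. The nose is clear of the panel above about 1.3. Light friction (0.02 N m) holds it wherever it is left. Starts between 0 and 0.2.
- tab_1_post (a point): Middle of the upright round steel post (8 mm diameter, 22 mm tall, 50 to 72 mm above the bench) on the tail of the middle tab, 28 mm from its axis; point is 61 mm above the bench and moves with the tab. The tab itself is a flat bar 54 x 10 x 5 mm, its nose 21 mm and its tail 33 mm long from the axis.
- tab_1_pivot (a point): Point on the upright axis of the middle tab, 61.5 mm above the bench, on the middle of the front rim (45 mm to the manifold's -x from the bay's centre); fixed to the manifold.
- panel_2: Filter panel of the right (smallest y) bay (may be absent: that bay is then empty). Plate 60 (x) x 44 (y) x 8 mm with, on its top centre, an upright grip rib 30 long (x), 10 thick (y), its top 30 mm above the panel's underside. 50 g or so, loose. Origin at the centre of the underside; z up out of the plate towards the rib.
- bay_2 (a point): Centre of the floor of the right (smallest y) bay, 36 mm above the bench: where panel_2's origin is while it is in place.
- tab_2 (a joint): Turn of the right (smallest y) bay's swing tab about its upright axis, counter-clockwise from above, rad: 0 (a stop) = nose straight over the panel's front edge, locking it, and tail with post straight towards the robot; 1.571 (a stop) = lying aside along the front rim, post to the manifold's -y side. The nose is clear of the panel above about 1.3. Light friction (0.02 N m) holds it wherever it is left. Starts between 0 and 0.2.
- tab_2_post (a point): Middle of the upright round steel post (8 mm diameter, 22 mm tall, 50 to 72 mm above the bench) on the tail of the right (smallest y) tab, 28 mm from its axis; point is 61 mm above the bench and moves with the tab. The tab itself is a flat bar 54 x 10 x 5 mm, its nose 21 mm and its tail 33 mm long from the axis.
- tab_2_pivot (a point): Point on the upright axis of the right (smallest y) tab, 61.5 mm above the bench, on the middle of the front rim (45 mm to the manifold's -x from the bay's centre); fixed to the manifold.
There are look-alikes about, which are no part of the job. Leave any pink look-alike of the panel_1 alone.

How it is judged:
By the outcome, as a careful person would: the job done as asked, in the order asked, and still so for the second after the job is handed in, with the robot touching nothing.
Of panel_0, panel_1, panel_2 only 2 to 3 are there at a start; the rules pass over those that are not, and their reading is None.
At some moment in a run one of tray may be knocked a few centimetres aside while the robot is not near it.
Once in a run the grip may slacken for a moment while it holds something.
It also fails if it takes over 210 s, if anything falls off the work surface, if the arm or the gripper's body presses on something with over 40 N, if the wrist force passes 120 N, or if a joint passes its speed limit or range.

### The arm

A 6-joint arm with a two-finger parallel gripper is mounted at the origin on a cart in front of the work surface, level with it; the furniture and walls round the work are solid. World frame = base frame: x ahead of the robot, y to its left, z up, the work surface at z = 0. Lengths are in m, angles in rad, forces in N, time in s.
With the tool pointing down it reaches from about 0.325 to 0.775 m from the base axis. Payload 5.5 kg.
Tool frame: the origin (TCP) lies at the very end of the fingers, on their centre line; the grasp point (between the pads) lies 19 mm behind it; z points along the fingers, y is the line along which they close (so a half turn about z gives the same grasp; the last joint's range is limited). The gripper opens to 85 mm and grips with 20 to 120 N. Pads are 22 mm wide; open, the fingers measure 114 mm over their backs; the gripper's body (76 mm by 85 mm) begins 54 mm behind the grasp point. The pads swing forward as they close: fully open they stand 13 mm farther back than shut.
Start: joints at [-1.191, 0.091, 1.231, -0, 1.82, -0.057], TCP at [0.254, -0.544, 0.231] pointing down, gripper open.
Joint ranges: [-2.87, 2.87], [-0.86, 2.18], [0.17, 2.46], [-1.51, 4.65], [0.06, 2.69], [-2.65, 2.65]. Speed limits (rad/s): [2.57, 2.57, 3.01, 3.14, 3.14, 3.14].

### API

Orientations are given as a unit quaternion [w, x, y, z].
In Python, from rig import * gives the robot as it stands. The module is installed in compiled form; this text tells all that it offers.
- The arm moves only by the tool carry_out, never from a script. Its argument "increments" is a list of rows, each an object of numbers: "x", "y", "z": the shift along the world's x, y, z in units of 30 mm (1.0 is 30 mm); "rx", "ry", "rz": the turn, a rotation vector about the world's x, y, z in units of 5 degrees (1.0 is 5 degrees); "jaw": the finger opening in mm, from 0 to 85.4. In form: [{"x": .., "y": .., "z": .., "rx": .., "ry": .., "rz": .., "jaw": ..}, ...]. A call has 1 to 8 rows; each row is the pose to reach, as a shift and turn from the pose commanded when the call began; what a row does not reach only later rows make up. A row lasts 1/12 s, in which the tool goes at most 41.7 mm and 7.16 degrees, less where a joint would pass 70% of its speed; a pose out of reach is approached as far as the arm can. A call with a gripper value outside its range is refused whole. The fingers move at their own pace and stop on an object; "grip_force" is the grip in N (left out, the last holds). Time passes only in rows, so rows that repeat a pose let the fingers close. It gives the time, the measured TCP pose, the force, the opening and the grip force at its end, in the units of the state.
- observe(): the state, without advancing time (a new reading comes with each control period).
- snapshot(name): name is "scene" or "top" or "wrist"; returns the picture (384x512x3 uint8, blue, green, red); there is no depth.
- calibration(name): a dict with "fx", "fy", "cx", "cy" (pixels), "k1" (the pictures are not rectified: a ray, as slopes to the right and down, at radius r is drawn at 1 + k1 r^2 times it, then the intrinsics apply), "rvec" (rotation vector, rad) and "tvec" (3), from world to camera coordinates, as OpenCV has them; the wrist camera has in their place "T_tool_cam" (4x4, takes a point from camera to tool coordinates, whose origin is the TCP and whose axes are the flange's). Camera axes: x right, y down, z forward; pixel columns grow to the right and rows downward; lengths in m; the calibration is good to about 2 mm. A picture is of the moment at which its call begins: read the wrist's pose just before it. calibration takes no time and is no camera call.
- sign_off(): hands the job in; it is judged then, once.
The state is a dict: "time_s": time; "qpos": joint angles; "joint_velocities": joint speeds; "effort": joint torques, N m; "position": TCP position; "tool_rot": TCP orientation; "contact_force": force on the tool from outside, world axes, zero at the start; "moment": the same for the moment, N m; "finger_gap": finger opening in m; "grasp_force": force on a finger pad.
Only numpy, scipy, OpenCV 4.12 (cv2) and the standard library are available. Lean on these libraries where they do the work, as an engineer would, in place of code of your own. Each camera call takes 0.05 s, during which the arm holds its last target. There are 200 camera calls.

## Working session

There is one attempt and no reset: what is moved stays moved. The work goes in short steps, Python scripts to look and compute and a tool call to move; the robot and the scene stay as the last step left them, time stands still between calls to the robot, and variables do not carry over. Pictures are saved under pics/ and viewed, at most 14 in all, crops included, and the job is handed in when it is done.

Besides the shell and the picture viewer there is one more tool, called after "Call:" by a JSON object that holds its "op" and its "data", one argument or row to a line. carry_out: Moves the arm, as the interface text tells. Its arguments: {"type":"object","properties":{"increments":{"type":"array"},"grip_force":{"type":"number"}},"required":["increments"]}

```bash
mkdir -p pics; cat > h.py <<'E'
from rig import *
import numpy as np, cv2
from scipy.spatial.transform import Rotation as R
def cam(name):
    c=calibration(name); K=np.array([[c['fx'],0,c['cx']],[0,c['fy'],c['cy']],[0,0,1.]]); d=np.array([c['k1'],0,0,0,0.])
    if name=='wrist':
        s=observe(); q=s['tool_rot']; T=np.eye(4); T[:3,:3]=R.from_quat([q[1],q[2],q[3],q[0]]).as_matrix(); T[:3,3]=s['position']
        W=np.linalg.inv(T@np.array(c['T_tool_cam'])); return K,d,W[:3,:3],W[:3,3]
    return K,d,cv2.Rodrigues(np.array(c['rvec'],float))[0],np.array(c['tvec'],float)
def back(C,uv,z):
    K,d,Rm,t=C; uv=np.array(uv,float).reshape(-1,1,2); p=cv2.undistortPoints(uv,K,d).reshape(-1,2)
    o=-Rm.T@t; r=np.c_[p,np.ones(len(p))]@Rm; z=np.broadcast_to(z,len(p)); return o+r*((z-o[2])/r[:,2])[:,None]
def proj(C,P):
    K,d,Rm,t=C; return cv2.projectPoints(np.array(P,float).reshape(-1,3),cv2.Rodrigues(Rm)[0],t,K,d)[0].reshape(-1,2)
def st():
    s=observe(); print(s['time_s'],np.round(s['position'],4),np.round(s['tool_rot'],4),np.round(s['qpos'],3),s['finger_gap'],np.round(s['contact_force'],1))
E
python3 - <<'E'
from h import *
st()
for n in ['scene','top']:
    im=snapshot(n); cv2.imwrite(f'pics/{n}0.png',im); cv2.imwrite(f'pics/{n}0b.png',cv2.resize(im,(800,600),interpolation=cv2.INTER_CUBIC))
    C=cam(n); print(n,-C[2].T@C[3],C[2][2],C[0])
print(calibration('wrist'))
E
```

```text
0.0 [ 0.2537 -0.5434  0.2301] [-1.000e-03  9.762e-01  2.167e-01 -2.000e-04] [-1.191  0.092  1.232  0.     1.82  -0.057] 0.08545089951022355 [ 0.6  0.4 -0. ]
scene [0.17139188 0.41967181 0.86347702] [ 0.34254795 -0.622518   -0.70365634] [[498.14358154   0.         253.78072217]
 [  0.         498.14358154 185.50942416]
 [  0.           0.           1.        ]]
top [ 0.429092   -0.26180512  1.28122435] [ 0.10437224  0.00765934 -0.99450881] [[450.88519495   0.         246.60546455]
 [  0.         450.88519495 185.39862628]
 [  0.           0.           1.        ]]
{'fx': 275.4014354700573, 'fy': 275.4014354700573, 'cx': 259.10722258272256, 'cy': 190.58194250560365, 'k1': -0.06063885347781762, 'T_tool_cam': array([[-3.86216424e-04, -9.55885891e-01, -2.93738004e-01,
         7.40295868e-02],
       [ 9.99999601e-01, -1.32501943e-04, -8.83643004e-04,
        -1.01067734e-03],
       [ 8.05741024e-04, -2.93738228e-01,  9.55885560e-01,
        -1.42895757e-01],
       [ 0.00000000e+00,  0.00000000e+00,  0.00000000e+00,
         1.00000000e+00]])}
```

View pics/top0b.png

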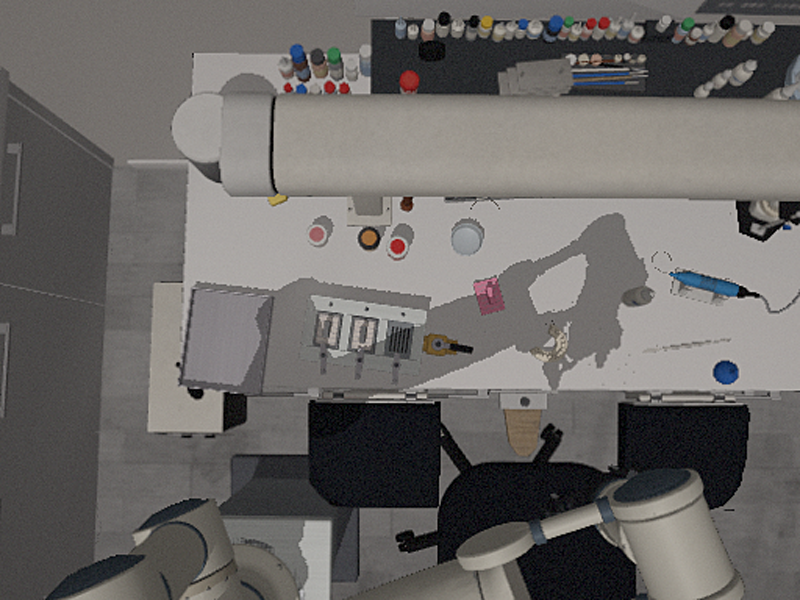

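View pics/scene0b.png

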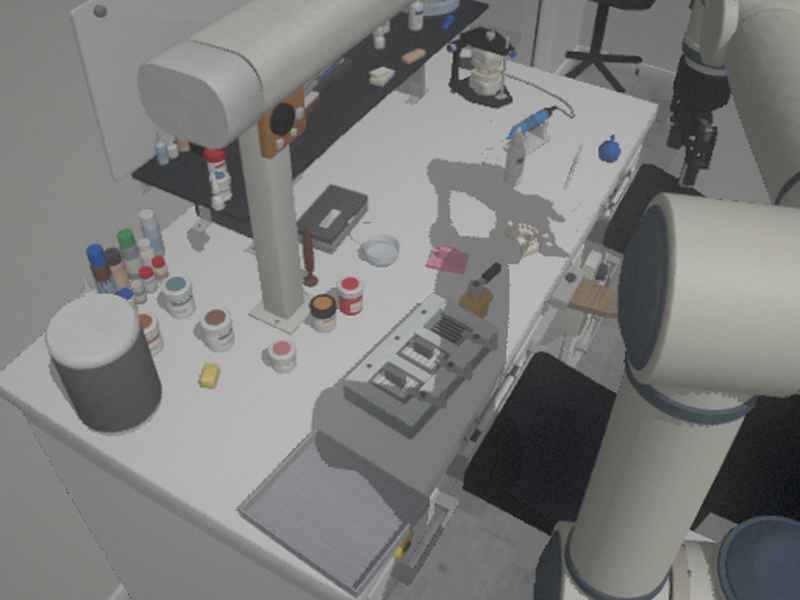

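The top view shows the manifold with bays at (326,330), (363,335) and (400,340); the right one looks empty with only floor slots. The stopcock is at (440,345), its handle towards (470,349), and the tray at (228,338). Candidates for a panel are the two pale ones in bays 0 and 1 and the pink look-alike at (488,295) on the bench. I choose the two in the bays and check them in a crop.

```bash
python3 - <<'E'
from h import *
a=cv2.imread('pics/top0.png')[180:260,185:325]
cv2.imwrite('pics/c1.png',cv2.resize(a,None,fx=5.7,fy=5.7,interpolation=cv2.INTER_CUBIC))
C=cam('top')
s=lambda l:[(u*.64,v*.64) for u,v in l]
print(back(C,s([(312,297),(430,297),(326,330),(363,335),(400,340)]),[.044,.044,.066,.066,.036]))
print(back(C,s([(440,345),(470,349)]),.07))
print('tray',back(C,s([(193,285),(273,291),(265,395),(180,387)]),.02))
print('dish,cast,pink',back(C,s([(467,237),(550,345),(488,295)]),.02))
E
```

```text
[[ 0.54467227 -0.12294122  0.044     ]
 [ 0.54674498 -0.33120097  0.044     ]
 [ 0.48566736 -0.15081574  0.066     ]
 [ 0.47772322 -0.21480571  0.066     ]
 [ 0.47078556 -0.27905267  0.036     ]]
[[ 0.46177921 -0.34722899  0.07      ]
 [ 0.45544363 -0.39866     0.07      ]]
tray [[ 0.566547    0.09604962  0.02      ]
 [ 0.55707326 -0.04956262  0.02      ]
 [ 0.3711088  -0.04019107  0.02      ]
 [ 0.38321154  0.11250253  0.02      ]]
dish,cast,pink [[ 0.65902361 -0.39926054  0.02      ]
 [ 0.46498796 -0.54737169  0.02      ]
 [ 0.55366779 -0.43684568  0.02      ]]
```

View pics/c1.png

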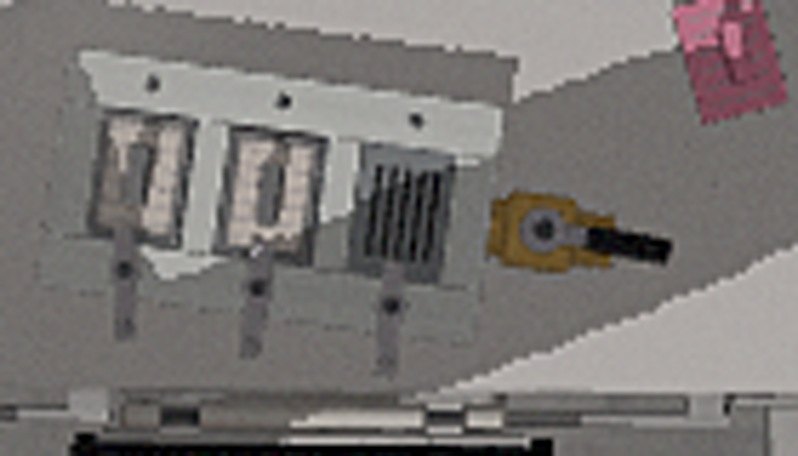

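The crop confirms it: panels sit in bays 0 and 1, bay 2 is empty (slots), and the pink plate lies apart. The tab pivots are at crop pixels (124,268), (257,287), (391,304), the stopcock axis at (545,229) and the handle tip at (670,250).

```bash
python3 - <<'E'
from h import *
C=cam('top'); s=lambda l:[(u/5.7+185-.4,v/5.7+180-.4) for u,v in l]
p=back(C,s([(124,268),(257,287),(391,304)]),.055); print(p,np.linalg.norm(p[0]-p[2]))
d=p[0]-p[2]; yaw=np.arctan2(-d[0],d[1]); print('yaw',np.degrees(yaw))
q=back(C,s([(124,330),(250,350),(386,370)]),.05); print('tab ends',q,[np.degrees(np.arctan2(*(a-b)[[1,0]]))for a,b in zip(p,q)])
v=back(C,s([(545,229),(670,250)]),.07); print(v,np.degrees(np.arctan2(*(v[1]-v[0])[[1,0]])))
print('ribs',back(C,s([(137,170),(270,190)]),.066))
ex=np.array([np.cos(yaw),np.sin(yaw)]); print('bays from pivots',p[:,:2]+.045*ex)
st()
E
```

```text
[[ 0.44431704 -0.14439565  0.055     ]
 [ 0.43601149 -0.20782474  0.055     ]
 [ 0.42865056 -0.27155855  0.055     ]] 0.1281243240629085
yaw -7.023449915182245
tab ends [[ 0.41493343 -0.14448201  0.05      ]
 [ 0.40613981 -0.2046947   0.05      ]
 [ 0.39738972 -0.26950764  0.05      ]] [np.float64(0.16839322201436127), np.float64(-5.981782676969697), np.float64(-3.753600876467104)]
[[ 0.46448151 -0.34350763  0.07      ]
 [ 0.45521226 -0.4022589   0.07      ]] -98.96570994407111
ribs [[ 0.4904545  -0.15071147  0.066     ]
 [ 0.48166026 -0.21380421  0.066     ]]
bays from pivots [[ 0.48897937 -0.14989805]
 [ 0.48067382 -0.21332714]
 [ 0.47331289 -0.27706096]]
0.1 [ 0.2537 -0.5434  0.2302] [-9.000e-04  9.762e-01  2.167e-01 -2.000e-04] [-1.191  0.092  1.232 -0.     1.82  -0.057] 0.08513020290156309 [ 0.1  0.1 -0.2]
```

Call:
{"op": "carry_out", "data": {
  "increments": [
    {"x": 3,"y": 2,"z": -1,"rz": 5,"jaw": 40},
    {"x": 6.8,"y": 5.18,"z": -2.5,"rz": 11.3,"jaw": 40},
    {"x": 6.8,"y": 5.18,"z": -2.5,"rz": 11.3,"jaw": 40},
    {"x": 6.8,"y": 5.18,"z": -2.5,"rz": 11.3,"jaw": 40},
    {"x": 6.8,"y": 5.18,"z": -2.5,"rz": 11.3,"jaw": 40},
    {"x": 6.8,"y": 5.18,"z": -2.5,"rz": 11.3,"jaw": 40},
    {"x": 6.8,"y": 5.18,"z": -2.5,"rz": 11.3,"jaw": 40},
    {"x": 6.8,"y": 5.18,"z": -2.5,"rz": 11.3,"jaw": 40}
  ]
}}

```text
invalid input at $.increments[0]: expected keys x, y, z, rx, ry, rz, jaw
```

Call:
{"op": "carry_out", "data": {
  "increments": [
    {"z": 0,"jaw": 40},
    {"z": 0,"jaw": 40},
    {"z": 0,"jaw": 40}
  ]
}}

```text
invalid input at $.increments[0]: expected keys x, y, z, rx, ry, rz, jaw
```

```bash
python3 - <<'E'
from h import *
st(); C=cam('wrist'); im=snapshot('wrist')
P=[(.4645,-.3435,.07),(.4578,-.388,.07),(.4287,-.2716,.055),(.436,-.2078,.055)]
for i,u in enumerate(proj(C,P)): cv2.circle(im,tuple(int(x) for x in u),3,(0,0,255),1); print(u)
cv2.imwrite('pics/w1.png',cv2.resize(im,(800,600)))
E
```

```text
0.1 [ 0.2537 -0.5434  0.2302] [-9.000e-04  9.762e-01  2.167e-01 -2.000e-04] [-1.191  0.092  1.232 -0.     1.82  -0.057] 0.08513020290156309 [ 0.1  0.1 -0.2]
[ 161.88184962 -112.05588394]
[202.32625579 -85.67627666]
[ 88.98011125 -92.59294805]
[  39.34459002 -117.7508708 ]
```

View pics/w1.png

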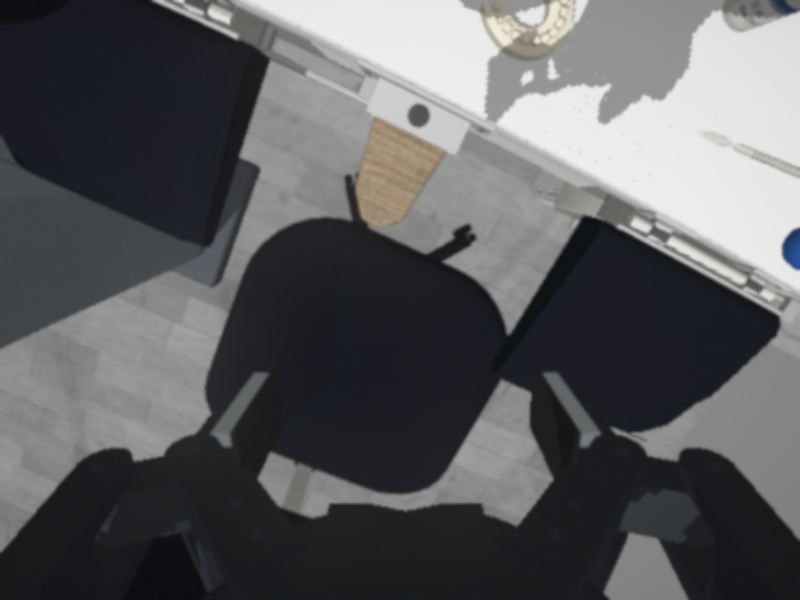

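The moves were refused because every row needs all the keys, so this picture only shows the floor in front of the bench. I'll send them again.

Call:
{"op": "carry_out", "data": {
  "increments": [
    {"x": 3,"y": 2,"z": -1,"rx": 0,"ry": 0,"rz": 5,"jaw": 40},
    {"x": 6.8,"y": 5.18,"z": -2.5,"rx": 0,"ry": 0,"rz": 11.3,"jaw": 40},
    {"x": 6.8,"y": 5.18,"z": -2.5,"rx": 0,"ry": 0,"rz": 11.3,"jaw": 40},
    {"x": 6.8,"y": 5.18,"z": -2.5,"rx": 0,"ry": 0,"rz": 11.3,"jaw": 40},
    {"x": 6.8,"y": 5.18,"z": -2.5,"rx": 0,"ry": 0,"rz": 11.3,"jaw": 40},
    {"x": 6.8,"y": 5.18,"z": -2.5,"rx": 0,"ry": 0,"rz": 11.3,"jaw": 40},
    {"x": 6.8,"y": 5.18,"z": -2.5,"rx": 0,"ry": 0,"rz": 11.3,"jaw": 40},
    {"x": 6.8,"y": 5.18,"z": -2.5,"rx": 0,"ry": 0,"rz": 11.3,"jaw": 40}
  ]
}}

```text
time_s: 0.82
position: [0.4603, -0.3844, 0.1535]
tool_rot: [-0.002, 0.754, 0.657, 0.001]
contact_force: [-0.1, -1.3, 0.6]
finger_gap: 0.04
grasp_force: 0.0
```

Call:
{"op": "carry_out", "data": {
  "increments": [
    {"x": 0,"y": 0,"z": 0,"rx": 0,"ry": 0,"rz": 0,"jaw": 40},
    {"x": 0,"y": 0,"z": 0,"rx": 0,"ry": 0,"rz": 0,"jaw": 40},
    {"x": 0,"y": 0,"z": 0,"rx": 0,"ry": 0,"rz": 0,"jaw": 40}
  ]
}}

```text
time_s: 1.07
position: [0.4574, -0.3888, 0.1565]
tool_rot: [0.0, 0.759, 0.651, -0.0]
contact_force: [-0.4, -0.6, 0.6]
finger_gap: 0.0396
grasp_force: 0.0
```

```bash
python3 - <<'E'
from h import *
st(); C=cam('wrist'); im=snapshot('wrist')
P=[(.4645,-.3435,.07),(.4578,-.388,.07),(.4287,-.2716,.055),(.436,-.2078,.055)]
for i,u in enumerate(proj(C,P)): cv2.circle(im,tuple(int(x) for x in u),3,(0,0,255),1); print(u)
cv2.imwrite('pics/w2.png',cv2.resize(im,(800,600)))
E
```

```text
1.0667 [ 0.4574 -0.3888  0.1565] [ 1.000e-04  7.588e-01  6.514e-01 -1.000e-04] [-0.761  0.089  1.364 -0.     1.687 -0.609] 0.03955126352642433 [-0.4 -0.6  0.6]
[260.96907934 143.39006544]
[261.02154618 195.04757421]
[204.76276966  61.47741913]
[198.26107196 -25.49026234]
```

View pics/w2.png

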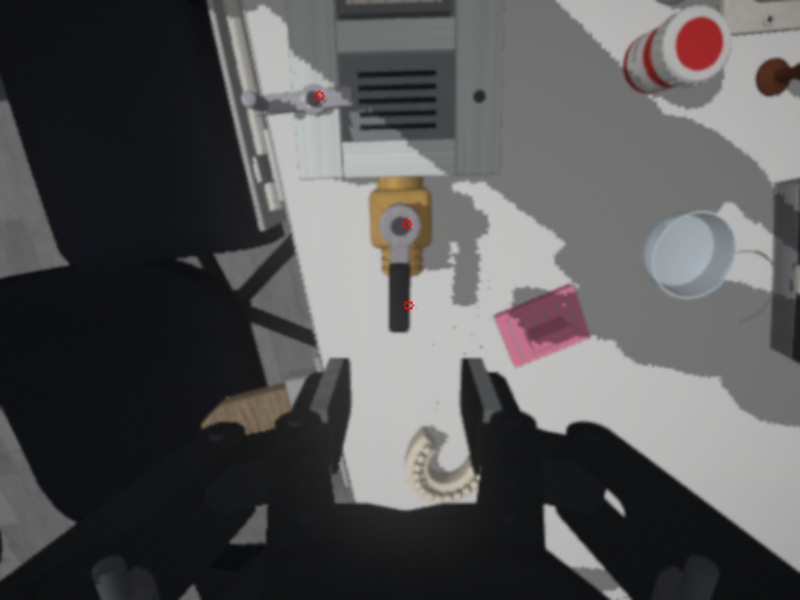

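The wrist view shows the stopcock pivot at (401,224) and the sleeve from (399,262) to (398,330), about 4 mm left of my projection. Tab 2's post is at (250,99) with its pivot at (315,97), and the cast, pink plate and dish are clear.

```bash
python3 - <<'E'
from h import *
C=cam('wrist'); f=.64
print(back(C,[(401*f,224*f),(399*f,264*f),(398.5*f,330*f)],[.07,.077,.077]))
print('tab2 piv,post',back(C,[(315*f,97*f),(250*f,97*f)],[.055,.072]))
E
```

```text
[[ 0.46088322 -0.34311719  0.07      ]
 [ 0.45680084 -0.36288108  0.077     ]
 [ 0.4507242  -0.39970857  0.077     ]]
tab2 piv,post [[ 0.42591969 -0.27178646  0.055     ]
 [ 0.39697004 -0.26934022  0.072     ]]
```

Call:
{"op": "carry_out", "data": {
  "increments": [
    {"x": -0.14,"y": -0.02,"z": -1,"rx": 0,"ry": 0,"rz": -0.3,"jaw": 36},
    {"x": -0.14,"y": -0.02,"z": -2,"rx": 0,"ry": 0,"rz": -0.3,"jaw": 36},
    {"x": -0.14,"y": -0.02,"z": -3,"rx": 0,"ry": 0,"rz": -0.3,"jaw": 36},
    {"x": -0.14,"y": -0.02,"z": -3.35,"rx": 0,"ry": 0,"rz": -0.3,"jaw": 36},
    {"x": -0.14,"y": -0.02,"z": -3.35,"rx": 0,"ry": 0,"rz": -0.3,"jaw": 12},
    {"x": -0.14,"y": -0.02,"z": -3.35,"rx": 0,"ry": 0,"rz": -0.3,"jaw": 5},
    {"x": -0.14,"y": -0.02,"z": -3.35,"rx": 0,"ry": 0,"rz": -0.3,"jaw": 5},
    {"x": -0.14,"y": -0.02,"z": -3.35,"rx": 0,"ry": 0,"rz": -0.3,"jaw": 5}
  ],
  "grip_force": 25
}}

```text
time_s: 1.78
position: [0.4535, -0.3894, 0.0568]
tool_rot: [0.0, 0.766, 0.643, -0.0]
contact_force: [-1.9, 0.2, -5.6]
finger_gap: 0.0111
grasp_force: 29.1
```

Call:
{"op": "carry_out", "data": {
  "increments": [
    {"x": -0.165,"y": 0.038,"z": 0,"rx": 0,"ry": 0,"rz": -1.24,"jaw": 5},
    {"x": -0.325,"y": 0.094,"z": 0,"rx": 0,"ry": 0,"rz": -2.48,"jaw": 5},
    {"x": -0.478,"y": 0.167,"z": 0,"rx": 0,"ry": 0,"rz": -3.72,"jaw": 5},
    {"x": -0.622,"y": 0.256,"z": 0,"rx": 0,"ry": 0,"rz": -4.96,"jaw": 5},
    {"x": -0.756,"y": 0.36,"z": 0,"rx": 0,"ry": 0,"rz": -6.2,"jaw": 5},
    {"x": -0.878,"y": 0.478,"z": 0,"rx": 0,"ry": 0,"rz": -7.44,"jaw": 5},
    {"x": -0.986,"y": 0.609,"z": 0,"rx": 0,"ry": 0,"rz": -8.68,"jaw": 5},
    {"x": -0.986,"y": 0.609,"z": 0,"rx": 0,"ry": 0,"rz": -8.68,"jaw": 5}
  ]
}}

```text
time_s: 2.45
position: [0.4239, -0.371, 0.0568]
tool_rot: [0.001, 0.95, 0.312, 0.0]
contact_force: [-0.5, -2.5, -6.1]
finger_gap: 0.0112
grasp_force: 28.9
```

Call:
{"op": "carry_out", "data": {
  "increments": [
    {"x": -0.097,"y": 0.147,"z": 0,"rx": 0,"ry": 0,"rz": -1.29,"jaw": 5},
    {"x": -0.177,"y": 0.304,"z": 0,"rx": 0,"ry": 0,"rz": -2.58,"jaw": 5},
    {"x": -0.239,"y": 0.469,"z": 0,"rx": 0,"ry": 0,"rz": -3.87,"jaw": 5},
    {"x": -0.281,"y": 0.64,"z": 0,"rx": 0,"ry": 0,"rz": -5.16,"jaw": 5},
    {"x": -0.304,"y": 0.815,"z": 0,"rx": 0,"ry": 0,"rz": -6.45,"jaw": 5},
    {"x": -0.308,"y": 0.991,"z": 0,"rx": 0,"ry": 0,"rz": -7.74,"jaw": 5},
    {"x": -0.297,"y": 1.125,"z": 0,"rx": 0,"ry": 0,"rz": -8.72,"jaw": 5},
    {"x": -0.292,"y": 1.166,"z": 0,"rx": 0,"ry": 0,"rz": -9.02,"jaw": 5}
  ]
}}

```text
time_s: 3.12
position: [0.4153, -0.3372, 0.0569]
tool_rot: [0.002, 0.997, -0.074, 0.0]
contact_force: [-1.5, -8.2, -7.1]
finger_gap: 0.0112
grasp_force: 30.2
```

Call:
{"op": "carry_out", "data": {
  "increments": [
    {"x": 0,"y": 0.05,"z": 0,"rx": 0,"ry": 0,"rz": -0.2,"jaw": 5},
    {"x": 0,"y": 0.05,"z": 0,"rx": 0,"ry": 0,"rz": -0.2,"jaw": 5}
  ]
}}

```text
time_s: 3.28
position: [0.4153, -0.337, 0.0569]
tool_rot: [0.003, 0.997, -0.081, 0.001]
contact_force: [-1.6, -10.3, -8.6]
finger_gap: 0.0114
grasp_force: 33.3
```

Call:
{"op": "carry_out", "data": {
  "increments": [
    {"x": 0,"y": 0,"z": 0,"rx": 0,"ry": 0,"rz": 0,"jaw": 32},
    {"x": 0,"y": 0,"z": 0,"rx": 0,"ry": 0,"rz": 0,"jaw": 32},
    {"x": 0,"y": 0,"z": 0,"rx": 0,"ry": 0,"rz": 0,"jaw": 32},
    {"x": 0,"y": 0,"z": 1,"rx": 0,"ry": 0,"rz": 0,"jaw": 32},
    {"x": 0,"y": 0,"z": 2,"rx": 0,"ry": 0,"rz": 0,"jaw": 32},
    {"x": 0,"y": 0,"z": 3,"rx": 0,"ry": 0,"rz": 0,"jaw": 32},
    {"x": 0,"y": 0.5,"z": 3.4,"rx": 0,"ry": 0,"rz": 1,"jaw": 32}
  ]
}}

```text
time_s: 3.87
position: [0.4166, -0.3214, 0.1638]
tool_rot: [0.003, 0.999, -0.039, 0.003]
contact_force: [0.1, -0.0, 0.1]
finger_gap: 0.032
grasp_force: 0.0
```

Call:
{"op": "carry_out", "data": {
  "increments": [
    {"x": -0.5,"y": 4.9,"z": 0,"rx": 0,"ry": 0,"rz": 8.5,"jaw": 32},
    {"x": -0.5,"y": 4.9,"z": 0,"rx": 0,"ry": 0,"rz": 8.5,"jaw": 32},
    {"x": -0.5,"y": 4.9,"z": 0,"rx": 0,"ry": 0,"rz": 8.5,"jaw": 32},
    {"x": -0.5,"y": 4.9,"z": 0,"rx": 0,"ry": 0,"rz": 8.5,"jaw": 32},
    {"x": -0.5,"y": 4.9,"z": 0,"rx": 0,"ry": 0,"rz": 8.5,"jaw": 32},
    {"x": -0.5,"y": 4.9,"z": 0,"rx": 0,"ry": 0,"rz": 8.5,"jaw": 32},
    {"x": -0.5,"y": 4.9,"z": 0,"rx": 0,"ry": 0,"rz": 8.5,"jaw": 32},
    {"x": -0.5,"y": 4.9,"z": 0,"rx": 0,"ry": 0,"rz": 8.5,"jaw": 32}
  ]
}}

```text
time_s: 4.53
position: [0.4007, -0.172, 0.1587]
tool_rot: [0.0, 0.946, 0.325, 0.001]
contact_force: [0.3, -0.4, -0.2]
finger_gap: 0.0321
grasp_force: 0.0
```

Call:
{"op": "carry_out", "data": {
  "increments": [
    {"x": 0,"y": 0,"z": 0,"rx": 0,"ry": 0,"rz": 0,"jaw": 32},
    {"x": 0,"y": 0,"z": 0,"rx": 0,"ry": 0,"rz": 0,"jaw": 32}
  ]
}}

```text
time_s: 4.7
position: [0.4004, -0.1724, 0.158]
tool_rot: [0.0, 0.946, 0.325, 0.0]
contact_force: [0.3, 0.1, 0.0]
finger_gap: 0.0321
grasp_force: 0.0
```

```bash
python3 - <<'E'
from h import *
st(); C=cam('wrist'); im=snapshot('wrist')
P=[(.4416,-.1444,.055),(.4333,-.208,.055),(.4259,-.2717,.055),(.4858,-.1502,.066),(.4780,-.2137,.066)]
for i,u in enumerate(proj(C,P)): cv2.circle(im,tuple(int(x) for x in u),3,(0,0,255),1); print(u/.64)
cv2.imwrite('pics/w3.png',cv2.resize(im,(800,600)))
E
```

```text
4.7 [ 0.4004 -0.1724  0.158 ] [1.000e-04 9.459e-01 3.246e-01 1.000e-04] [-0.485 -0.363  1.774  0.     1.73   0.425] 0.03210581149367846 [0.3 0.1 0. ]
[413.00631596 211.52733881]
[488.3553778  289.22626194]
[556.34776105 357.887829  ]
[474.4355382  153.22823033]
[552.61920109 239.40680771]
```

View pics/w3.png

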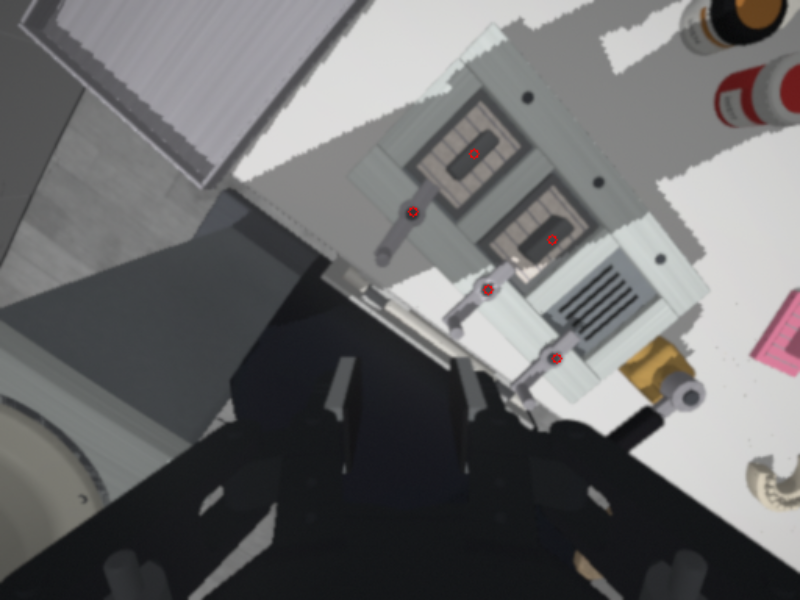

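The projections land on the pivots and ribs. The post tops are at (383,258), (457,327) and (523,401), and the stopcock handle now points at the robot.

```bash
python3 - <<'E'
from h import *
C=cam('wrist'); f=.64
p=back(C,np.array([(383,258),(457,327),(523,401)])*f,.072); print(p)
v=np.array([(.4416,-.1444),(.4333,-.208),(.4259,-.2717)]); d=p[:,:2]-v; print(np.linalg.norm(d,axis=1),np.degrees(np.arctan2(d[:,1],d[:,0])))
for i in range(3): # arc positions, 28mm
    th=np.radians(np.arange(173,264,10)); print(i,np.round(v[i]+.028*np.c_[np.cos(th),np.sin(th)],4).tolist())
E
```

```text
[[ 0.41314474 -0.14563782  0.072     ]
 [ 0.40713376 -0.20285842  0.072     ]
 [ 0.39498317 -0.26537765  0.072     ]]
[0.02848217 0.02666661 0.03155665] [-177.50917015  168.88319705  168.44261629]
0 [[0.4138, -0.141], [0.4136, -0.1459], [0.4143, -0.1507], [0.4158, -0.1553], [0.4181, -0.1596], [0.4211, -0.1635], [0.4247, -0.1668], [0.4289, -0.1693], [0.4334, -0.1712], [0.4382, -0.1722]]
1 [[0.4055, -0.2046], [0.4053, -0.2095], [0.406, -0.2143], [0.4075, -0.2189], [0.4098, -0.2232], [0.4128, -0.2271], [0.4164, -0.2304], [0.4206, -0.2329], [0.4251, -0.2348], [0.4299, -0.2358]]
2 [[0.3981, -0.2683], [0.3979, -0.2732], [0.3986, -0.278], [0.4001, -0.2826], [0.4024, -0.2869], [0.4054, -0.2908], [0.409, -0.2941], [0.4132, -0.2966], [0.4177, -0.2985], [0.4225, -0.2995]]
```

Call:
{"op": "carry_out", "data": {
  "increments": [
    {"x": 0.43,"y": 0.89,"z": -1,"rx": 0,"ry": 0,"rz": 0,"jaw": 26},
    {"x": 0.43,"y": 0.89,"z": -2,"rx": 0,"ry": 0,"rz": 0,"jaw": 26},
    {"x": 0.43,"y": 0.89,"z": -3,"rx": 0,"ry": 0,"rz": 0,"jaw": 26},
    {"x": 0.43,"y": 0.89,"z": -3.43,"rx": 0,"ry": 0,"rz": 0,"jaw": 26},
    {"x": 0.43,"y": 0.89,"z": -3.43,"rx": 0,"ry": 0,"rz": 0,"jaw": 12},
    {"x": 0.43,"y": 0.89,"z": -3.43,"rx": 0,"ry": 0,"rz": 0,"jaw": 3},
    {"x": 0.43,"y": 0.89,"z": -3.43,"rx": 0,"ry": 0,"rz": 0,"jaw": 3},
    {"x": 0.43,"y": 0.89,"z": -3.43,"rx": 0,"ry": 0,"rz": 0,"jaw": 3}
  ],
  "grip_force": 20
}}

```text
time_s: 5.42
position: [0.4127, -0.1454, 0.0545]
tool_rot: [-0.001, 0.946, 0.325, -0.001]
contact_force: [0.3, -0.4, -12.0]
finger_gap: 0.007
grasp_force: 19.9
```

Call:
{"op": "carry_out", "data": {
  "increments": [
    {"x": 0.03,"y": -0.167,"z": 0,"rx": 0,"ry": 0,"rz": 0,"jaw": 3},
    {"x": 0.08,"y": -0.32,"z": 0,"rx": 0,"ry": 0,"rz": 0,"jaw": 3},
    {"x": 0.157,"y": -0.463,"z": 0,"rx": 0,"ry": 0,"rz": 0,"jaw": 3},
    {"x": 0.257,"y": -0.593,"z": 0,"rx": 0,"ry": 0,"rz": 0,"jaw": 3},
    {"x": 0.377,"y": -0.703,"z": 0,"rx": 0,"ry": 0,"rz": 0,"jaw": 3},
    {"x": 0.517,"y": -0.787,"z": 0,"rx": 0,"ry": 0,"rz": 0,"jaw": 3},
    {"x": 0.667,"y": -0.85,"z": 0,"rx": 0,"ry": 0,"rz": 0,"jaw": 3},
    {"x": 0.843,"y": -0.887,"z": 0,"rx": 0,"ry": 0,"rz": 0,"jaw": 3}
  ]
}}

```text
time_s: 6.08
position: [0.4381, -0.1728, 0.0553]
tool_rot: [0.0, 0.946, 0.325, -0.001]
contact_force: [-2.5, 4.3, -6.6]
finger_gap: 0.0067
grasp_force: 19.6
```

Call:
{"op": "carry_out", "data": {
  "increments": [
    {"x": 0.03,"y": 0,"z": 0,"rx": 0,"ry": 0,"rz": 0,"jaw": 3},
    {"x": 0.03,"y": 0,"z": 0,"rx": 0,"ry": 0,"rz": 0,"jaw": 3}
  ]
}}

```text
time_s: 6.25
position: [0.4386, -0.1726, 0.0553]
tool_rot: [-0.0, 0.946, 0.326, -0.002]
contact_force: [-7.8, -0.4, -4.5]
finger_gap: 0.0068
grasp_force: 19.9
```

Call:
{"op": "carry_out", "data": {
  "increments": [
    {"x": 0,"y": 0,"z": 0,"rx": 0,"ry": 0,"rz": 0,"jaw": 24},
    {"x": 0,"y": 0,"z": 0,"rx": 0,"ry": 0,"rz": 0,"jaw": 24},
    {"x": 0,"y": 0,"z": 0.6,"rx": 0,"ry": 0,"rz": 0,"jaw": 24},
    {"x": 0,"y": 0,"z": 1.4,"rx": 0,"ry": 0,"rz": 0,"jaw": 24},
    {"x": -1.1,"y": -1.05,"z": 1.4,"rx": 0,"ry": 0,"rz": 0,"jaw": 26},
    {"x": -1.1,"y": -1.05,"z": 1.4,"rx": 0,"ry": 0,"rz": 0,"jaw": 26},
    {"x": -1.1,"y": -1.05,"z": 0.7,"rx": 0,"ry": 0,"rz": 0,"jaw": 26},
    {"x": -1.1,"y": -1.05,"z": 0,"rx": 0,"ry": 0,"rz": 0,"jaw": 26}
  ]
}}

```text
time_s: 6.92
position: [0.4085, -0.2053, 0.0579]
tool_rot: [0.003, 0.946, 0.325, 0.003]
contact_force: [0.2, 0.4, -1.0]
finger_gap: 0.0261
grasp_force: 0.0
```

Call:
{"op": "carry_out", "data": {
  "increments": [
    {"x": 0,"y": 0,"z": 0,"rx": 0,"ry": 0,"rz": 0,"jaw": 12},
    {"x": 0,"y": 0,"z": 0,"rx": 0,"ry": 0,"rz": 0,"jaw": 3},
    {"x": 0,"y": 0,"z": 0,"rx": 0,"ry": 0,"rz": 0,"jaw": 3},
    {"x": 0,"y": 0,"z": 0,"rx": 0,"ry": 0,"rz": 0,"jaw": 3}
  ]
}}

```text
time_s: 7.25
position: [0.4066, -0.2042, 0.0543]
tool_rot: [0.001, 0.945, 0.326, -0.0]
contact_force: [2.9, -4.5, -13.1]
finger_gap: 0.0067
grasp_force: 20.4
```

Call:
{"op": "carry_out", "data": {
  "increments": [
    {"x": -0.02,"y": -0.177,"z": 0,"rx": 0,"ry": 0,"rz": 0,"jaw": 3},
    {"x": 0.003,"y": -0.337,"z": 0,"rx": 0,"ry": 0,"rz": 0,"jaw": 3},
    {"x": 0.053,"y": -0.49,"z": 0,"rx": 0,"ry": 0,"rz": 0,"jaw": 3},
    {"x": 0.13,"y": -0.633,"z": 0,"rx": 0,"ry": 0,"rz": 0,"jaw": 3},
    {"x": 0.23,"y": -0.763,"z": 0,"rx": 0,"ry": 0,"rz": 0,"jaw": 3},
    {"x": 0.377,"y": -0.89,"z": 0,"rx": 0,"ry": 0,"rz": 0,"jaw": 3},
    {"x": 0.563,"y": -0.993,"z": 0,"rx": 0,"ry": 0,"rz": 0,"jaw": 3},
    {"x": 0.8,"y": -1.053,"z": 0,"rx": 0,"ry": 0,"rz": 0,"jaw": 3}
  ]
}}

```text
time_s: 7.92
position: [0.4293, -0.2363, 0.0551]
tool_rot: [-0.0, 0.946, 0.325, -0.002]
contact_force: [-5.8, -3.5, -4.5]
finger_gap: 0.0066
grasp_force: 20.5
```

Call:
{"op": "carry_out", "data": {
  "increments": [
    {"x": 0.05,"y": 0,"z": 0,"rx": 0,"ry": 0,"rz": 0,"jaw": 3},
    {"x": 0.05,"y": 0,"z": 0,"rx": 0,"ry": 0,"rz": 0,"jaw": 3}
  ]
}}

```text
time_s: 8.08
position: [0.4301, -0.2364, 0.055]
tool_rot: [-0.0, 0.946, 0.325, -0.003]
contact_force: [-9.6, -1.2, -4.6]
finger_gap: 0.0068
grasp_force: 20.6
```

Call:
{"op": "carry_out", "data": {
  "increments": [
    {"x": 0,"y": 0,"z": 0,"rx": 0,"ry": 0,"rz": 0,"jaw": 24},
    {"x": 0,"y": 0,"z": 0,"rx": 0,"ry": 0,"rz": 0,"jaw": 24},
    {"x": 0,"y": 0,"z": 1,"rx": 0,"ry": 0,"rz": 0,"jaw": 24},
    {"x": 0,"y": 0,"z": 2,"rx": 0,"ry": 0,"rz": -1,"jaw": 40},
    {"x": 1.32,"y": 0.78,"z": 3.17,"rx": 0,"ry": 0,"rz": -9,"jaw": 40},
    {"x": 1.32,"y": 0.78,"z": 3.17,"rx": 0,"ry": 0,"rz": -9,"jaw": 40},
    {"x": 1.32,"y": 0.78,"z": 3.17,"rx": 0,"ry": 0,"rz": -9,"jaw": 40},
    {"x": 1.32,"y": 0.78,"z": 3.17,"rx": 0,"ry": 0,"rz": -9,"jaw": 40}
  ]
}}

```text
time_s: 8.75
position: [0.4738, -0.212, 0.1536]
tool_rot: [0.002, 0.999, 0.036, 0.003]
contact_force: [0.2, -0.2, -0.9]
finger_gap: 0.04
grasp_force: 0.0
```

Call:
{"op": "carry_out", "data": {
  "increments": [
    {"x": 0,"y": 0,"z": 0,"rx": 0,"ry": 0,"rz": -3.6,"jaw": 40},
    {"x": 0,"y": 0,"z": 0,"rx": 0,"ry": 0,"rz": 0,"jaw": 40},
    {"x": 0,"y": 0,"z": 0,"rx": 0,"ry": 0,"rz": 0,"jaw": 40},
    {"x": 0,"y": 0,"z": 0,"rx": 0,"ry": 0,"rz": 0,"jaw": 40}
  ]
}}

```text
time_s: 9.08
position: [0.4723, -0.2121, 0.1515]
tool_rot: [0.001, 0.999, 0.038, 0.001]
contact_force: [0.3, 0.2, 0.1]
finger_gap: 0.0398
grasp_force: 0.0
```

```bash
python3 - <<'E'
from h import *
st(); C=cam('wrist'); im=snapshot('wrist')
P=[(.4858,-.1502,.066),(.4780,-.2137,.066)]
for i,u in enumerate(proj(C,P)): cv2.circle(im,tuple(int(x) for x in u),3,(0,0,255),1); print(u/.64)
cv2.imwrite('pics/w4.png',cv2.resize(im,(800,600)))
E
```

```text
9.0833 [ 0.4723 -0.2121  0.1515] [8.000e-04 9.993e-01 3.770e-02 1.400e-03] [-0.488 -0.135  1.595  0.     1.679  1.008] 0.03975794004781509 [0.3 0.2 0.1]
[295.26155401 272.6208696 ]
[409.73455583 294.51479519]
```

View pics/w4.png

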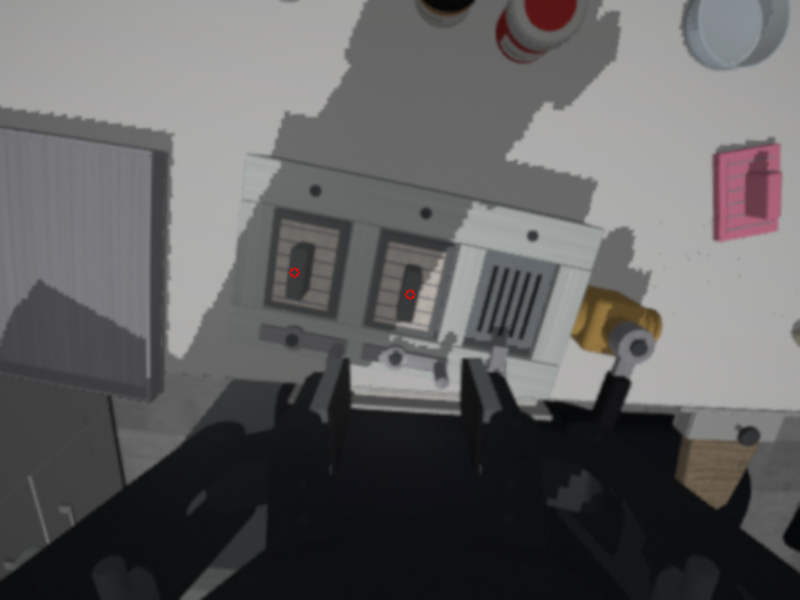

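Panel 1's rib is at (408,292) and panel 0's at (299,271), both within 2 to 3 mm of the projection. Tabs 0 and 1 lie aside.

Call:
{"op": "carry_out", "data": {
  "increments": [
    {"x": 0.19,"y": -0.05,"z": -1,"rx": 0,"ry": 0,"rz": -1,"jaw": 40},
    {"x": 0.19,"y": -0.05,"z": -2,"rx": 0,"ry": 0,"rz": -2.06,"jaw": 36},
    {"x": 0.19,"y": -0.05,"z": -3,"rx": 0,"ry": 0,"rz": -2.06,"jaw": 32},
    {"x": 0.19,"y": -0.05,"z": -3.42,"rx": 0,"ry": 0,"rz": -2.06,"jaw": 30},
    {"x": 0.19,"y": -0.05,"z": -3.42,"rx": 0,"ry": 0,"rz": -2.06,"jaw": 14},
    {"x": 0.19,"y": -0.05,"z": -3.42,"rx": 0,"ry": 0,"rz": -2.06,"jaw": 4},
    {"x": 0.19,"y": -0.05,"z": -3.42,"rx": 0,"ry": 0,"rz": -2.06,"jaw": 4},
    {"x": 0.19,"y": -0.05,"z": -3.42,"rx": 0,"ry": 0,"rz": -2.06,"jaw": 4}
  ],
  "grip_force": 50
}}

```text
time_s: 9.8
position: [0.4777, -0.2135, 0.0484]
tool_rot: [0.0, 0.999, -0.052, 0.001]
contact_force: [-0.4, 0.2, 0.0]
finger_gap: 0.0086
grasp_force: 52.6
```

Call:
{"op": "carry_out", "data": {
  "increments": [
    {"x": 0,"y": 0,"z": 0.4,"rx": 0,"ry": 0,"rz": 0,"jaw": 4},
    {"x": 0,"y": 0,"z": 1,"rx": 0,"ry": 0,"rz": 0,"jaw": 4},
    {"x": 0,"y": 0,"z": 2,"rx": 0,"ry": 0,"rz": 0,"jaw": 4},
    {"x": 0,"y": 0,"z": 3,"rx": 0,"ry": 0,"rz": 0,"jaw": 4},
    {"x": 0,"y": 0,"z": 3.5,"rx": 0,"ry": 0,"rz": 0,"jaw": 4},
    {"x": 0,"y": 0,"z": 3.5,"rx": 0,"ry": 0,"rz": 0,"jaw": 4}
  ]
}}

```text
time_s: 10.3
position: [0.4791, -0.2142, 0.159]
tool_rot: [0.002, 0.999, -0.052, 0.004]
contact_force: [0.4, -0.2, 0.4]
finger_gap: 0.0087
grasp_force: 52.7
```

Call:
{"op": "carry_out", "data": {
  "increments": [
    {"x": -0.2,"y": 1.4,"z": 0,"rx": 0,"ry": 0,"rz": 0,"jaw": 4},
    {"x": -0.5,"y": 2.8,"z": 0,"rx": 0,"ry": 0,"rz": 0,"jaw": 4},
    {"x": -0.7,"y": 4,"z": 0,"rx": 0,"ry": 0,"rz": 0,"jaw": 4},
    {"x": -0.7,"y": 5,"z": 0,"rx": 0,"ry": 0,"rz": 0,"jaw": 4},
    {"x": -0.7,"y": 6,"z": 0,"rx": 0,"ry": 0,"rz": 0,"jaw": 4},
    {"x": -0.7,"y": 7,"z": 0,"rx": 0,"ry": 0,"rz": 0,"jaw": 4},
    {"x": -0.7,"y": 7,"z": 0,"rx": 0,"ry": 0,"rz": 0,"jaw": 4},
    {"x": -0.7,"y": 7,"z": 0,"rx": 0,"ry": 0,"rz": 0,"jaw": 4}
  ]
}}

```text
time_s: 10.97
position: [0.4558, -0.002, 0.1519]
tool_rot: [0.0, 0.999, -0.05, -0.0]
contact_force: [-0.1, -0.4, -1.0]
finger_gap: 0.0088
grasp_force: 52.8
```

```bash
python3 - <<'E'
from h import *
st(); C=cam('wrist'); im=snapshot('wrist')
P=[(.5635,.096,.02),(.554,-.0496,.02),(.368,-.040,.02),(.380,.1125,.02)]
for i,u in enumerate(proj(C,P)): cv2.circle(im,tuple(int(x) for x in u),3,(0,0,255),1); print(u/.64)
cv2.imwrite('pics/w5.png',cv2.resize(im,(800,600)))
E
```

```text
10.9667 [ 0.4558 -0.002   0.1519] [ 1.000e-04  9.987e-01 -5.010e-02 -4.000e-04] [-0.079 -0.304  1.739 -0.     1.708  1.592] 0.008797402360403156 [-0.1 -0.4 -1. ]
[227.2003162  127.08607352]
[468.52325764 116.35883579]
[470.28608402 393.89031257]
[259.52479004 397.43264568]
```

View pics/w5.png

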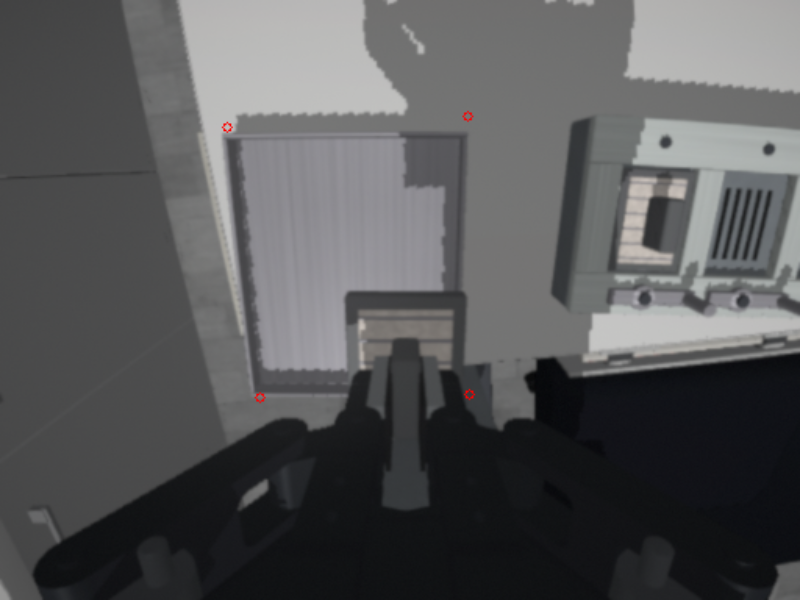

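The panel is held square, with its far edge at (347..465,294). The tray's top corners are at (229,135), (466,133) and (255,391), and its right side runs down at x≈460.

```bash
python3 - <<'E'
from h import *
C=cam('wrist'); p=back(C,np.array([(229,135),(466,133),(461,300),(255,391)])*.64,.02); print(p)
c=(p[1]+p[3])/2; e=p[0]-p[3]; print('centre',c,np.linalg.norm(e),np.linalg.norm(p[0]-p[1]),'yaw',np.degrees(np.arctan2(e[1],e[0])), np.degrees(np.arctan2(*(p[0]-p[1])[[1,0]]))-90)
E
```

```text
[[ 0.55915598  0.09455353  0.02      ]
 [ 0.5447243  -0.04871463  0.02      ]
 [ 0.4396159  -0.03866538  0.02      ]
 [ 0.38583108  0.11374587  0.02      ]]
centre [0.46527769 0.03251562 0.02      ] 0.17438424806035704 0.14399319512715583 yaw -6.318646175262534 -5.752111608737195
```

Call:
{"op": "carry_out", "data": {
  "increments": [
    {"x": 0.21,"y": 0.16,"z": -1.3,"rx": 0,"ry": 0,"rz": 0,"jaw": 4},
    {"x": 0.21,"y": 0.16,"z": -2.6,"rx": 0,"ry": 0,"rz": 0,"jaw": 4},
    {"x": 0.21,"y": 0.16,"z": -3.6,"rx": 0,"ry": 0,"rz": 0,"jaw": 4},
    {"x": 0.21,"y": 0.16,"z": -4.2,"rx": 0,"ry": 0,"rz": 0,"jaw": 4},
    {"x": 0.21,"y": 0.16,"z": -4.45,"rx": 0,"ry": 0,"rz": 0,"jaw": 4},
    {"x": 0.21,"y": 0.16,"z": -4.52,"rx": 0,"ry": 0,"rz": 0,"jaw": 4},
    {"x": 0.21,"y": 0.16,"z": -4.52,"rx": 0,"ry": 0,"rz": 0,"jaw": 4}
  ]
}}

```text
time_s: 11.6
position: [0.4627, 0.0006, 0.017]
tool_rot: [0.0, 0.999, -0.052, 0.0]
contact_force: [-1.2, 0.3, -1.1]
finger_gap: 0.0089
grasp_force: 52.8
```

Call:
{"op": "carry_out", "data": {
  "increments": [
    {"x": 0,"y": 0,"z": -0.05,"rx": 0,"ry": 0,"rz": 0,"jaw": 4},
    {"x": 0,"y": 0,"z": -0.05,"rx": 0,"ry": 0,"rz": 0,"jaw": 4},
    {"x": 0,"y": 0,"z": -0.05,"rx": 0,"ry": 0,"rz": 0,"jaw": 28},
    {"x": 0,"y": 0,"z": -0.05,"rx": 0,"ry": 0,"rz": 0,"jaw": 28},
    {"x": 0,"y": 0,"z": -0.05,"rx": 0,"ry": 0,"rz": 0,"jaw": 28},
    {"x": 0,"y": 0,"z": 0.9,"rx": 0,"ry": 0,"rz": 0,"jaw": 28},
    {"x": 0,"y": 0,"z": 2.2,"rx": 0,"ry": 0,"rz": 0,"jaw": 28},
    {"x": 0,"y": 0,"z": 3.5,"rx": 0,"ry": 0,"rz": 0,"jaw": 30}
  ]
}}

```text
time_s: 12.27
position: [0.4615, 0.0017, 0.1221]
tool_rot: [-0.0, 0.999, -0.052, -0.001]
contact_force: [0.5, 0.1, 0.7]
finger_gap: 0.0301
grasp_force: 0.0
```

Call:
{"op": "carry_out", "data": {
  "increments": [
    {"x": 0.2,"y": -1.3,"z": 0.2,"rx": 0,"ry": 0,"rz": 0,"jaw": 32},
    {"x": 0.4,"y": -2.6,"z": 0.2,"rx": 0,"ry": 0,"rz": 0,"jaw": 32},
    {"x": 0.6,"y": -3.9,"z": 0.2,"rx": 0,"ry": 0,"rz": 0,"jaw": 32},
    {"x": 0.82,"y": -5.12,"z": 0.2,"rx": 0,"ry": 0,"rz": 0,"jaw": 32},
    {"x": 0.82,"y": -5.12,"z": 0.2,"rx": 0,"ry": 0,"rz": 0,"jaw": 32},
    {"x": 0.82,"y": -5.12,"z": 0,"rx": 0,"ry": 0,"rz": 0,"jaw": 32}
  ]
}}

```text
time_s: 12.77
position: [0.4876, -0.1539, 0.1228]
tool_rot: [0.0, 0.999, -0.053, 0.001]
contact_force: [-0.0, 0.6, 0.3]
finger_gap: 0.0317
grasp_force: 0.0
```

```bash
python3 - <<'E'
from h import *
st(); C=cam('wrist'); im=snapshot('wrist')
P=[(.4862,-.152,.066)]
for i,u in enumerate(proj(C,P)): cv2.circle(im,tuple(int(x) for x in u),3,(0,0,255),1); print(u/.64)
cv2.imwrite('pics/w6.png',cv2.resize(im,(800,600)))
E
```

```text
12.7667 [ 0.4876 -0.1539  0.1228] [ 2.000e-04  9.986e-01 -5.330e-02  9.000e-04] [-0.372 -0.145  1.654  0.     1.63   1.305] 0.03172553733786864 [-0.   0.6  0.3]
[402.4822417  324.57883661]
```

View pics/w6.png

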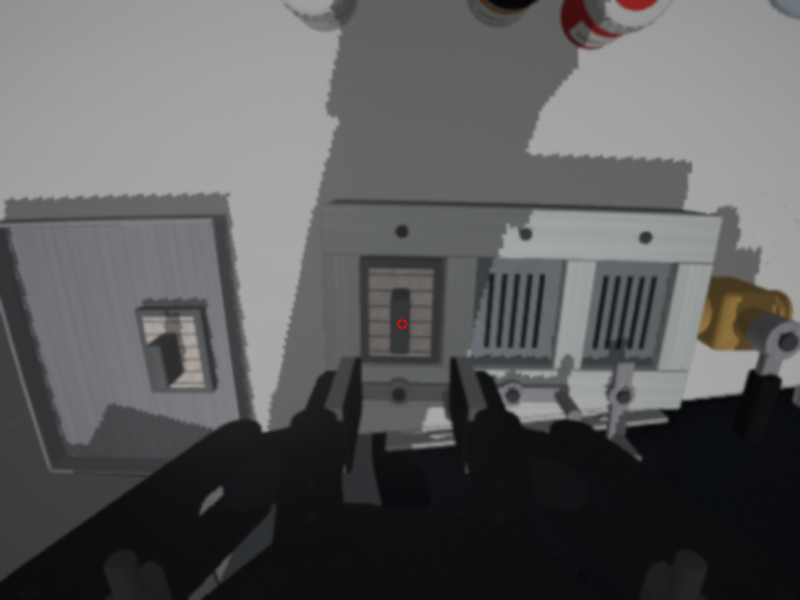

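Panel 0's rib is centred at (401,320), on target. Panel 1 lies flat, rib up, in the tray, and tab 2 is straight.

Call:
{"op": "carry_out", "data": {
  "increments": [
    {"x": -0.05,"y": 0.05,"z": -1,"rx": 0,"ry": 0,"rz": 0,"jaw": 30},
    {"x": -0.05,"y": 0.05,"z": -2,"rx": 0,"ry": 0,"rz": 0,"jaw": 30},
    {"x": -0.05,"y": 0.05,"z": -2.48,"rx": 0,"ry": 0,"rz": 0,"jaw": 30},
    {"x": -0.05,"y": 0.05,"z": -2.48,"rx": 0,"ry": 0,"rz": 0,"jaw": 14},
    {"x": -0.05,"y": 0.05,"z": -2.48,"rx": 0,"ry": 0,"rz": 0,"jaw": 4},
    {"x": -0.05,"y": 0.05,"z": -2.48,"rx": 0,"ry": 0,"rz": 0,"jaw": 4},
    {"x": -0.05,"y": 0.05,"z": -2.48,"rx": 0,"ry": 0,"rz": 0,"jaw": 4}
  ]
}}

```text
time_s: 13.4
position: [0.4852, -0.1509, 0.0474]
tool_rot: [0.002, 0.999, -0.051, -0.0]
contact_force: [-0.5, -5.6, -0.8]
finger_gap: 0.0089
grasp_force: 52.5
```

Call:
{"op": "carry_out", "data": {
  "increments": [
    {"x": 0,"y": 0,"z": 0.4,"rx": 0,"ry": 0,"rz": 0,"jaw": 4},
    {"x": 0,"y": 0,"z": 1,"rx": 0,"ry": 0,"rz": 0,"jaw": 4},
    {"x": 0,"y": 0,"z": 2,"rx": 0,"ry": 0,"rz": 0,"jaw": 4},
    {"x": 0,"y": 0,"z": 3,"rx": 0,"ry": 0,"rz": 0,"jaw": 4},
    {"x": 0,"y": 0,"z": 3.5,"rx": 0,"ry": 0,"rz": 0,"jaw": 4},
    {"x": 0,"y": 0,"z": 3.5,"rx": 0,"ry": 0,"rz": 0,"jaw": 4}
  ]
}}

```text
time_s: 13.9
position: [0.4874, -0.1499, 0.1574]
tool_rot: [0.001, 0.999, -0.051, 0.004]
contact_force: [0.3, 0.4, -0.6]
finger_gap: 0.009
grasp_force: 52.4
```

Call:
{"op": "carry_out", "data": {
  "increments": [
    {"x": -0.2,"y": 1.3,"z": 0,"rx": 0,"ry": 0,"rz": 0,"jaw": 4},
    {"x": -0.4,"y": 2.6,"z": 0,"rx": 0,"ry": 0,"rz": 0,"jaw": 4},
    {"x": -0.6,"y": 3.9,"z": 0,"rx": 0,"ry": 0,"rz": 0,"jaw": 4},
    {"x": -0.6,"y": 5.2,"z": 0,"rx": 0,"ry": 0,"rz": 0,"jaw": 4},
    {"x": -0.6,"y": 6.2,"z": 0,"rx": 0,"ry": 0,"rz": 0,"jaw": 4},
    {"x": -0.6,"y": 7.1,"z": 0,"rx": 0,"ry": 0,"rz": 0,"jaw": 4},
    {"x": -0.6,"y": 7.1,"z": 0,"rx": 0,"ry": 0,"rz": 0,"jaw": 4},
    {"x": -0.6,"y": 7.1,"z": 0,"rx": 0,"ry": 0,"rz": 0,"jaw": 4}
  ]
}}

```text
time_s: 14.57
position: [0.4666, 0.0643, 0.1509]
tool_rot: [0.0, 0.999, -0.05, -0.001]
contact_force: [-0.6, -0.2, -0.1]
finger_gap: 0.0087
grasp_force: 52.5
```

```bash
python3 - <<'E'
from h import *
st(); C=cam('wrist'); im=snapshot('wrist')
P=[(.559,.0946,.02),(.5447,-.0487,.02)]
for i,u in enumerate(proj(C,P)): cv2.circle(im,tuple(int(x) for x in u),3,(0,0,255),1); print(u/.64)
cv2.imwrite('pics/w7.png',cv2.resize(im,(800,600)))
E
```

```text
14.5667 [0.4666 0.0643 0.1509] [ 1.000e-04  9.988e-01 -4.950e-02 -1.000e-03] [ 0.065 -0.26   1.704  0.     1.699  1.735] 0.008735929788297852 [-0.6 -0.2 -0.1]
[340.5397119  139.66667234]
[577.83989881 141.06292247]
```

View pics/w7.png

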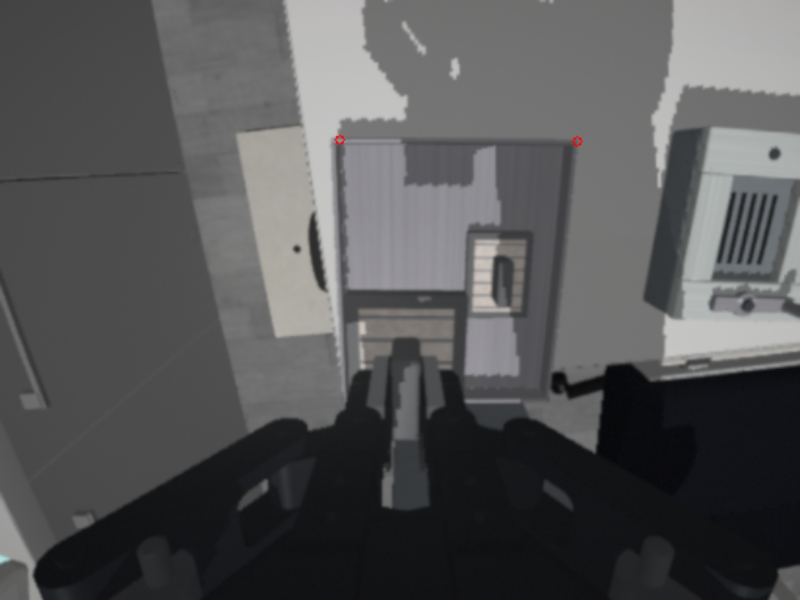

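The tray has not moved (its corners lie on the marks) and panel 1's rib is at (503,280). The left half is free.

Call:
{"op": "carry_out", "data": {
  "increments": [
    {"x": 0.06,"y": -0.07,"z": -1.3,"rx": 0,"ry": 0,"rz": 0,"jaw": 4},
    {"x": 0.06,"y": -0.07,"z": -2.6,"rx": 0,"ry": 0,"rz": 0,"jaw": 4},
    {"x": 0.06,"y": -0.07,"z": -3.6,"rx": 0,"ry": 0,"rz": 0,"jaw": 4},
    {"x": 0.06,"y": -0.07,"z": -4.2,"rx": 0,"ry": 0,"rz": 0,"jaw": 4},
    {"x": 0.06,"y": -0.07,"z": -4.45,"rx": 0,"ry": 0,"rz": 0,"jaw": 4},
    {"x": 0.06,"y": -0.07,"z": -4.53,"rx": 0,"ry": 0,"rz": 0,"jaw": 4},
    {"x": 0.06,"y": -0.07,"z": -4.55,"rx": 0,"ry": 0,"rz": 0,"jaw": 4},
    {"x": 0.06,"y": -0.07,"z": -4.55,"rx": 0,"ry": 0,"rz": 0,"jaw": 4}
  ]
}}

```text
time_s: 15.28
position: [0.4704, 0.0601, 0.0174]
tool_rot: [-0.0, 0.999, -0.052, 0.001]
contact_force: [0.9, -0.3, -0.0]
finger_gap: 0.0089
grasp_force: 52.4
```

Call:
{"op": "carry_out", "data": {
  "increments": [
    {"x": 0,"y": 0,"z": -0.04,"rx": 0,"ry": 0,"rz": 0,"jaw": 4},
    {"x": 0,"y": 0,"z": -0.07,"rx": 0,"ry": 0,"rz": 0,"jaw": 4},
    {"x": 0,"y": 0,"z": -0.07,"rx": 0,"ry": 0,"rz": 0,"jaw": 4}
  ]
}}

```text
time_s: 15.53
position: [0.4699, 0.0604, 0.0146]
tool_rot: [-0.0, 0.999, -0.052, 0.001]
contact_force: [-0.1, -0.1, -0.8]
finger_gap: 0.0085
grasp_force: 52.4
```

Call:
{"op": "carry_out", "data": {
  "increments": [
    {"x": 0,"y": 0,"z": 0,"rx": 0,"ry": 0,"rz": 0,"jaw": 28},
    {"x": 0,"y": 0,"z": 0,"rx": 0,"ry": 0,"rz": 0,"jaw": 28},
    {"x": 0,"y": 0,"z": 0,"rx": 0,"ry": 0,"rz": 0,"jaw": 28},
    {"x": 0,"y": 0,"z": 0.9,"rx": 0,"ry": 0,"rz": 0,"jaw": 28},
    {"x": 0,"y": 0,"z": 2.2,"rx": 0,"ry": 0,"rz": 0,"jaw": 28},
    {"x": 0,"y": 0,"z": 3.5,"rx": 0,"ry": 0,"rz": 0,"jaw": 28},
    {"x": 0,"y": 0,"z": 4.2,"rx": 0,"ry": 0,"rz": 0,"jaw": 26}
  ]
}}

```text
time_s: 16.12
position: [0.4706, 0.0605, 0.1448]
tool_rot: [-0.0, 0.999, -0.052, 0.003]
contact_force: [1.1, -0.3, -0.2]
finger_gap: 0.0257
grasp_force: 0.0
```

Call:
{"op": "carry_out", "data": {
  "increments": [
    {"x": -0.2,"y": -1.3,"z": 0,"rx": 0,"ry": 0,"rz": 1.3,"jaw": 26},
    {"x": -0.4,"y": -2.6,"z": 0,"rx": 0,"ry": 0,"rz": 2.6,"jaw": 26},
    {"x": -0.6,"y": -3.9,"z": 0,"rx": 0,"ry": 0,"rz": 3.9,"jaw": 26},
    {"x": -0.8,"y": -5.2,"z": 0,"rx": 0,"ry": 0,"rz": 5.2,"jaw": 26},
    {"x": -1.03,"y": -6.5,"z": 0,"rx": 0,"ry": 0,"rz": 6.5,"jaw": 26},
    {"x": -1.03,"y": -7.77,"z": 0,"rx": 0,"ry": 0,"rz": 7.8,"jaw": 26},
    {"x": -1.03,"y": -7.77,"z": 0,"rx": 0,"ry": 0,"rz": 8.8,"jaw": 26},
    {"x": -1.03,"y": -7.77,"z": 0,"rx": 0,"ry": 0,"rz": 8.8,"jaw": 26}
  ]
}}

```text
time_s: 16.78
position: [0.4377, -0.1763, 0.1397]
tool_rot: [0.001, 0.945, 0.327, -0.0]
contact_force: [0.3, 0.3, 0.6]
finger_gap: 0.0263
grasp_force: 0.0
```

Call:
{"op": "carry_out", "data": {
  "increments": [
    {"x": 0.03,"y": 0.1,"z": -1,"rx": 0,"ry": 0,"rz": 0,"jaw": 24},
    {"x": 0.03,"y": 0.1,"z": -2,"rx": 0,"ry": 0,"rz": 0,"jaw": 24},
    {"x": 0.03,"y": 0.1,"z": -2.8,"rx": 0,"ry": 0,"rz": 0,"jaw": 24},
    {"x": 0.03,"y": 0.1,"z": -2.8,"rx": 0,"ry": 0,"rz": 0,"jaw": 24},
    {"x": 0.03,"y": 0.1,"z": -2.8,"rx": 0,"ry": 0,"rz": 0,"jaw": 12},
    {"x": 0.03,"y": 0.1,"z": -2.8,"rx": 0,"ry": 0,"rz": 0,"jaw": 3},
    {"x": 0.03,"y": 0.1,"z": -2.8,"rx": 0,"ry": 0,"rz": 0,"jaw": 3},
    {"x": 0.03,"y": 0.1,"z": -2.8,"rx": 0,"ry": 0,"rz": 0,"jaw": 3}
  ],
  "grip_force": 20
}}

```text
time_s: 17.45
position: [0.4396, -0.1694, 0.0566]
tool_rot: [-0.0, 0.945, 0.326, 0.0]
contact_force: [-0.6, 0.6, -4.9]
finger_gap: 0.0065
grasp_force: 20.5
```

Call:
{"op": "carry_out", "data": {
  "increments": [
    {"x": -0.16,"y": 0.033,"z": 0,"rx": 0,"ry": 0,"rz": 0,"jaw": 3},
    {"x": -0.31,"y": 0.097,"z": 0,"rx": 0,"ry": 0,"rz": 0,"jaw": 3},
    {"x": -0.45,"y": 0.18,"z": 0,"rx": 0,"ry": 0,"rz": 0,"jaw": 3},
    {"x": -0.57,"y": 0.29,"z": 0,"rx": 0,"ry": 0,"rz": 0,"jaw": 3},
    {"x": -0.693,"y": 0.46,"z": 0,"rx": 0,"ry": 0,"rz": 0,"jaw": 3},
    {"x": -0.78,"y": 0.653,"z": 0,"rx": 0,"ry": 0,"rz": 0,"jaw": 3},
    {"x": -0.817,"y": 0.847,"z": 0,"rx": 0,"ry": 0,"rz": 0,"jaw": 3},
    {"x": -0.813,"y": 1.04,"z": 0,"rx": 0,"ry": 0,"rz": 0,"jaw": 3}
  ]
}}

```text
time_s: 18.12
position: [0.4142, -0.1402, 0.0566]
tool_rot: [0.002, 0.946, 0.326, -0.001]
contact_force: [-2.7, -28.8, -2.5]
finger_gap: 0.0068
grasp_force: 21.3
```

Call:
{"op": "carry_out", "data": {
  "increments": [
    {"x": 0,"y": 0.04,"z": 0,"rx": 0,"ry": 0,"rz": 0,"jaw": 3},
    {"x": 0,"y": 0.08,"z": 0,"rx": 0,"ry": 0,"rz": 0,"jaw": 3},
    {"x": 0,"y": 0.08,"z": 0,"rx": 0,"ry": 0,"rz": 0,"jaw": 3}
  ]
}}

```text
time_s: 18.37
position: [0.4142, -0.1406, 0.0566]
tool_rot: [0.005, 0.946, 0.325, -0.002]
contact_force: [-2.8, -20.7, -2.9]
finger_gap: 0.0063
grasp_force: 20.9
```

Call:
{"op": "carry_out", "data": {
  "increments": [
    {"x": 0,"y": -0.12,"z": 0,"rx": 0,"ry": 0,"rz": 0,"jaw": 3},
    {"x": 0,"y": -0.12,"z": 0,"rx": 0,"ry": 0,"rz": 0,"jaw": 24},
    {"x": 0,"y": -0.12,"z": 0,"rx": 0,"ry": 0,"rz": 0,"jaw": 24},
    {"x": 0,"y": -0.12,"z": 1,"rx": 0,"ry": 0,"rz": 0,"jaw": 24},
    {"x": 0,"y": -0.12,"z": 1.8,"rx": 0,"ry": 0,"rz": 0,"jaw": 24},
    {"x": 0.3,"y": -1.5,"z": 1.8,"rx": 0,"ry": 0,"rz": 0,"jaw": 24},
    {"x": 0.5,"y": -2.8,"z": 1.8,"rx": 0,"ry": 0,"rz": 0,"jaw": 24},
    {"x": 0.5,"y": -3.35,"z": 1.8,"rx": 0,"ry": 0,"rz": 0,"jaw": 24}
  ]
}}

```text
time_s: 19.03
position: [0.4309, -0.2391, 0.1107]
tool_rot: [0.001, 0.945, 0.326, 0.001]
contact_force: [-0.1, 1.2, -0.9]
finger_gap: 0.0242
grasp_force: 0.0
```

Call:
{"op": "carry_out", "data": {
  "increments": [
    {"x": 0,"y": 0,"z": 0,"rx": 0,"ry": 0,"rz": 0,"jaw": 24},
    {"x": 0,"y": 0,"z": 0,"rx": 0,"ry": 0,"rz": 0,"jaw": 24}
  ]
}}

```text
time_s: 19.2
position: [0.4299, -0.2362, 0.1095]
tool_rot: [-0.001, 0.945, 0.326, -0.0]
contact_force: [0.3, 1.0, -1.7]
finger_gap: 0.0242
grasp_force: 0.0
```

Right above the post; I go down 54 mm, grip and swing it back.

Call:
{"op": "carry_out", "data": {
  "increments": [
    {"x": 0,"y": 0,"z": -1,"rx": 0,"ry": 0,"rz": 0,"jaw": 24},
    {"x": 0,"y": 0,"z": -1.8,"rx": 0,"ry": 0,"rz": 0,"jaw": 24},
    {"x": 0,"y": 0,"z": -1.8,"rx": 0,"ry": 0,"rz": 0,"jaw": 24},
    {"x": 0,"y": 0,"z": -1.8,"rx": 0,"ry": 0,"rz": 0,"jaw": 12},
    {"x": 0,"y": 0,"z": -1.8,"rx": 0,"ry": 0,"rz": 0,"jaw": 3},
    {"x": 0,"y": 0,"z": -1.8,"rx": 0,"ry": 0,"rz": 0,"jaw": 3},
    {"x": 0,"y": 0,"z": -1.8,"rx": 0,"ry": 0,"rz": 0,"jaw": 3}
  ]
}}

```text
time_s: 19.78
position: [0.4301, -0.2357, 0.0562]
tool_rot: [-0.001, 0.945, 0.327, 0.0]
contact_force: [-0.5, 4.1, -5.6]
finger_gap: 0.0065
grasp_force: 20.5
```

Call:
{"op": "carry_out", "data": {
  "increments": [
    {"x": -0.16,"y": 0.033,"z": 0,"rx": 0,"ry": 0,"rz": 0,"jaw": 3},
    {"x": -0.31,"y": 0.097,"z": 0,"rx": 0,"ry": 0,"rz": 0,"jaw": 3},
    {"x": -0.45,"y": 0.18,"z": 0,"rx": 0,"ry": 0,"rz": 0,"jaw": 3},
    {"x": -0.57,"y": 0.29,"z": 0,"rx": 0,"ry": 0,"rz": 0,"jaw": 3},
    {"x": -0.693,"y": 0.46,"z": 0,"rx": 0,"ry": 0,"rz": 0,"jaw": 3},
    {"x": -0.78,"y": 0.653,"z": 0,"rx": 0,"ry": 0,"rz": 0,"jaw": 3},
    {"x": -0.817,"y": 0.847,"z": 0,"rx": 0,"ry": 0,"rz": 0,"jaw": 3},
    {"x": -0.813,"y": 1.02,"z": 0,"rx": 0,"ry": 0,"rz": 0,"jaw": 3}
  ]
}}

```text
time_s: 20.45
position: [0.4048, -0.2067, 0.0565]
tool_rot: [0.001, 0.945, 0.326, -0.001]
contact_force: [-4.9, -3.7, -1.0]
finger_gap: 0.0068
grasp_force: 20.6
```

Call:
{"op": "carry_out", "data": {
  "increments": [
    {"x": 0,"y": 0.05,"z": 0,"rx": 0,"ry": 0,"rz": 0,"jaw": 3},
    {"x": 0,"y": 0.08,"z": 0,"rx": 0,"ry": 0,"rz": 0,"jaw": 3},
    {"x": 0,"y": 0.08,"z": 0,"rx": 0,"ry": 0,"rz": 0,"jaw": 3}
  ]
}}

```text
time_s: 20.7
position: [0.4048, -0.2056, 0.0566]
tool_rot: [0.002, 0.945, 0.326, -0.001]
contact_force: [-3.4, -9.7, -1.8]
finger_gap: 0.0068
grasp_force: 20.5
```

Call:
{"op": "carry_out", "data": {
  "increments": [
    {"x": 0.01,"y": 0.05,"z": 0,"rx": 0,"ry": 0,"rz": 0,"jaw": 3},
    {"x": 0.01,"y": 0.08,"z": 0,"rx": 0,"ry": 0,"rz": 0,"jaw": 3},
    {"x": 0.01,"y": 0.08,"z": 0,"rx": 0,"ry": 0,"rz": 0,"jaw": 3}
  ]
}}

```text
time_s: 20.95
position: [0.4049, -0.2053, 0.0567]
tool_rot: [0.004, 0.946, 0.325, -0.002]
contact_force: [-4.0, -18.0, -4.7]
finger_gap: 0.0067
grasp_force: 20.5
```

Call:
{"op": "carry_out", "data": {
  "increments": [
    {"x": 0,"y": -0.14,"z": 0,"rx": 0,"ry": 0,"rz": 0,"jaw": 3},
    {"x": 0,"y": -0.14,"z": 0,"rx": 0,"ry": 0,"rz": 0,"jaw": 24},
    {"x": 0,"y": -0.14,"z": 0,"rx": 0,"ry": 0,"rz": 0,"jaw": 24},
    {"x": 0,"y": -0.14,"z": 1,"rx": 0,"ry": 0,"rz": 0,"jaw": 24},
    {"x": 0,"y": -0.14,"z": 1.7,"rx": 0,"ry": 0,"rz": 0,"jaw": 24},
    {"x": -0.23,"y": -1.3,"z": 1.7,"rx": 0,"ry": 0,"rz": 0,"jaw": 24},
    {"x": -0.23,"y": -2.25,"z": 1.7,"rx": 0,"ry": 0,"rz": 0,"jaw": 26},
    {"x": -0.23,"y": -2.25,"z": 1.7,"rx": 0,"ry": 0,"rz": 0,"jaw": 26}
  ]
}}

```text
time_s: 21.62
position: [0.3993, -0.272, 0.1081]
tool_rot: [0.002, 0.946, 0.325, 0.0]
contact_force: [0.4, -0.8, 1.4]
finger_gap: 0.0256
grasp_force: 0.0
```

Call:
{"op": "carry_out", "data": {
  "increments": [
    {"x": 0,"y": 0,"z": -0.8,"rx": 0,"ry": 0,"rz": 0,"jaw": 26},
    {"x": 0,"y": 0,"z": -1.7,"rx": 0,"ry": 0,"rz": 0,"jaw": 26},
    {"x": 0,"y": 0,"z": -1.7,"rx": 0,"ry": 0,"rz": 0,"jaw": 26},
    {"x": 0,"y": 0,"z": -1.7,"rx": 0,"ry": 0,"rz": 0,"jaw": 12},
    {"x": 0,"y": 0,"z": -1.7,"rx": 0,"ry": 0,"rz": 0,"jaw": 3},
    {"x": 0,"y": 0,"z": -1.7,"rx": 0,"ry": 0,"rz": 0,"jaw": 3},
    {"x": 0,"y": 0,"z": -1.7,"rx": 0,"ry": 0,"rz": 0,"jaw": 3}
  ]
}}

```text
time_s: 22.2
position: [0.3993, -0.2684, 0.0567]
tool_rot: [0.0, 0.945, 0.326, 0.0]
contact_force: [-0.4, 1.6, -3.5]
finger_gap: 0.0068
grasp_force: 19.9
```

Call:
{"op": "carry_out", "data": {
  "increments": [
    {"x": 0,"y": 0.05,"z": 0,"rx": 0,"ry": 0,"rz": 0,"jaw": 3},
    {"x": 0.01,"y": 0.1,"z": 0,"rx": 0,"ry": 0,"rz": 0,"jaw": 3},
    {"x": 0.01,"y": 0.14,"z": 0,"rx": 0,"ry": 0,"rz": 0,"jaw": 3},
    {"x": 0.01,"y": 0.14,"z": 0,"rx": 0,"ry": 0,"rz": 0,"jaw": 3}
  ]
}}

```text
time_s: 22.53
position: [0.3995, -0.2668, 0.0567]
tool_rot: [0.003, 0.945, 0.326, -0.0]
contact_force: [0.4, -9.7, -4.1]
finger_gap: 0.0067
grasp_force: 19.9
```

Call:
{"op": "carry_out", "data": {
  "increments": [
    {"x": 0,"y": -0.1,"z": 0,"rx": 0,"ry": 0,"rz": 0,"jaw": 3},
    {"x": 0,"y": -0.1,"z": 0,"rx": 0,"ry": 0,"rz": 0,"jaw": 24},
    {"x": 0,"y": -0.1,"z": 0,"rx": 0,"ry": 0,"rz": 0,"jaw": 24},
    {"x": 0,"y": -0.1,"z": 1,"rx": 0,"ry": 0,"rz": 0,"jaw": 24},
    {"x": 0,"y": -0.1,"z": 2.2,"rx": 0,"ry": 0,"rz": -1,"jaw": 24},
    {"x": 0,"y": 0.6,"z": 3.4,"rx": 0,"ry": 0,"rz": -2,"jaw": 24},
    {"x": 0,"y": 1.6,"z": 4.6,"rx": 0,"ry": 0,"rz": -3.4,"jaw": 24},
    {"x": 0,"y": 2,"z": 5.2,"rx": 0,"ry": 0,"rz": -4.6,"jaw": 24}
  ]
}}

```text
time_s: 23.2
position: [0.3999, -0.2031, 0.2163]
tool_rot: [0.001, 0.992, 0.128, 0.002]
contact_force: [0.5, -0.6, 0.0]
finger_gap: 0.024
grasp_force: 0.0
```

Call:
{"op": "carry_out", "data": {
  "increments": [
    {"x": 0,"y": 0,"z": 0,"rx": 0,"ry": 0,"rz": -1.4,"jaw": 24},
    {"x": 0,"y": 0,"z": 0,"rx": 0,"ry": 0,"rz": -2.8,"jaw": 24},
    {"x": 0,"y": 0,"z": 0,"rx": 0,"ry": 0,"rz": -4.2,"jaw": 24},
    {"x": 0,"y": 0,"z": 0,"rx": 0,"ry": 0,"rz": -4.2,"jaw": 24},
    {"x": 0,"y": 0,"z": 0,"rx": 0,"ry": 0,"rz": -4.2,"jaw": 24}
  ]
}}

```text
time_s: 23.62
position: [0.3995, -0.2043, 0.2122]
tool_rot: [0.0, 0.999, -0.05, 0.0]
contact_force: [0.2, -0.6, -1.1]
finger_gap: 0.0241
grasp_force: 0.0
```

```bash
python3 - <<'E'
from h import *
st(); C=cam('wrist'); im=snapshot('wrist')
v=np.array([(.4416,-.1444),(.4333,-.208),(.4259,-.2717)]); e=np.array([np.cos(np.radians(-7)),np.sin(np.radians(-7))])
P=[(*(q-.028*e),.072) for q in v]+[(*(np.array([.461,-.343])-k*e),.077) for k in (.02,.06)]+[(*q,.05) for q in v]
for i,u in enumerate(proj(C,P)): cv2.circle(im,tuple(int(x) for x in u),3,(0,0,255),1)
cv2.imwrite('pics/w8.png',cv2.resize(im,(800,600)))
E
```

```text
23.6167 [ 0.3995 -0.2043  0.2122] [ 0.000e+00  9.988e-01 -4.960e-02  4.000e-04] [-0.549 -0.323  1.647  0.     1.817  1.121] 0.024111853196764104 [ 0.2 -0.6 -1.1]
```

View pics/w8.png

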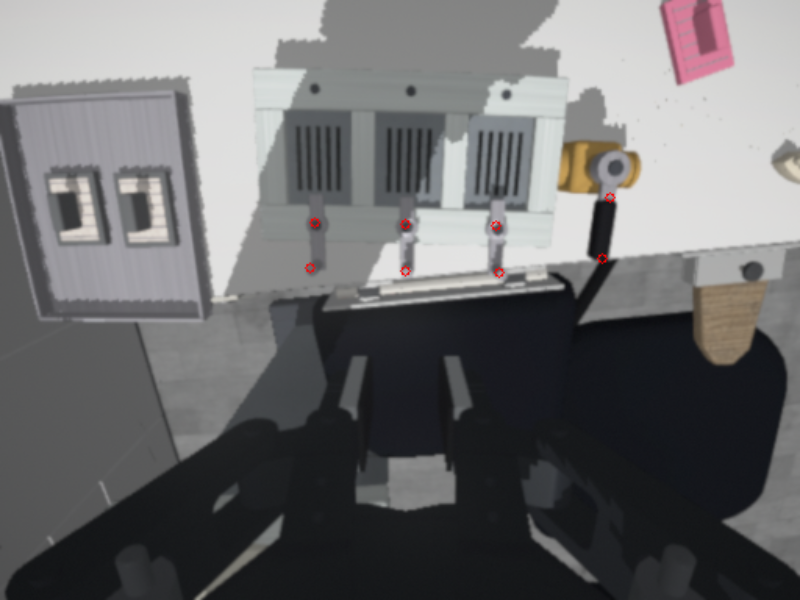

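Both panels lie flat with ribs up in the tray, the bays are empty and the handle points at the robot. Tab 0's end at (317,265) looks slightly right of its mark, so I zoom in.

```bash
python3 - <<'E'
from h import *
im=snapshot('wrist')[110:185,180:400]
cv2.imwrite('pics/c2.png',cv2.resize(im,None,fx=3.6,fy=3.6,interpolation=cv2.INTER_CUBIC).clip(0,255) if 0 else cv2.convertScaleAbs(cv2.resize(im,None,fx=3.6,fy=3.6,interpolation=cv2.INTER_CUBIC),alpha=1.2))
E
```

```text
(no output)
```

View pics/c2.png

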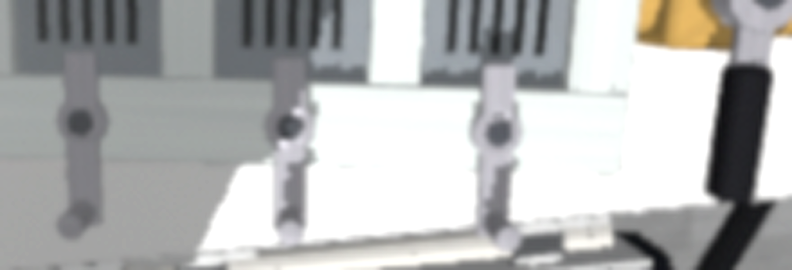

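Each post top lies on its zero mark, and the bars converge just as the manifold's edges do, so all three tabs are at 0 and the stopcock is at its stop. I hand the job in.

```bash
python3 -c "
from rig import *
print(sign_off())"
```

```text
the job is handed in; nothing more can be done
None
```

The job is handed in, but sign-off returned no verdict: stopcock shut first, both panels present (left and middle bays; the right was empty) lie flat in the tray with ribs up, all three tabs are back over their bays, and the arm never went near the dish, jar or cast.

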